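# Space the bin bay's dividers with the spacer gauge

### The arm

A 6-joint arm with a two-finger parallel gripper is mounted at the origin on the work surface. World frame = base frame: x ahead of the robot, y to its left, z up, the work surface at z = 0. Lengths are in m, angles in rad, forces in N, time in s.
With the tool pointing down it reaches from about 0.375 to 0.975 m from the base axis. Payload 3.8 kg.
Tool frame: the origin (TCP) lies between the finger pads; the fingertips stand 17 mm ahead of it and the grasp point (between the pads) lies 2 mm behind it; z points along the fingers, y is the line along which they close (so a half turn about z gives the same grasp; the last joint's range is limited). The gripper opens to 85 mm and grips with 20 to 120 N. Pads are 22 mm wide; open, the fingers measure 114 mm over their backs; the gripper's body (76 mm by 85 mm) begins 54 mm behind the grasp point. The pads swing forward as they close: fully open they stand 13 mm farther back than shut.
Start: joints at [1.19, 0.264, 1.604, -0, 1.274, -0.037], TCP at [0.228, 0.635, 0.248] pointing down, gripper open.
Joint ranges: [-2.63, 2.63], [-0.94, 2.18], [0.31, 2.57], [-1.31, 4.45], [0, 2.66], [-2.55, 2.55]. Speed limits (rad/s): [2.57, 2.57, 3.14, 3.14, 3.14, 3.14].

### API

Orientations are given as a rotation vector (axis times angle).
In Python, from workcell import bot gives the robot as it stands.
- The arm moves only by the tool play_rows, never from a script. Its argument "steps" is one flat list of numbers, 4 for each row, row after row: the shift along the tool's x, y, z in m, then the turn about the tool's z in rad. A call has 1 to 10 rows; each row is the pose to reach, as a shift and turn from the pose commanded when the call began, along the tool's axes at that moment; what a row does not reach only later rows make up. A row lasts 1/8 s, in which the tool goes at most 62.5 mm and 10.7 degrees, less where a joint would pass 70% of its speed; a pose out of reach is approached as far as the arm can. A call with a gripper value outside its range is refused whole. "jaw" is the closure in counts, from 0 (fully open) to 255 (shut), set as the call begins (left out, the last holds). The fingers move at their own pace and stop on an object; "grip_force" is the grip in N (left out, the last holds). Time passes only in rows, so rows that repeat a pose let the fingers close. It gives the time, the measured TCP pose, the force, the opening and the grip force at its end, in the units of the state.
- bot.read_state(): the state, without advancing time (a new reading comes with each control period).
- bot.read_camera(name): name is "scene" or "top" or "wrist"; returns a dict with "pixels" (400x640x3 uint8, blue, green, red), "mtx" (3x3 intrinsics, pixels), "R" (3x3) and "t" (3): a world point X has camera coordinates R X + t. Camera axes: x right, y down, z forward; pixel columns grow to the right and rows downward; lengths in m; the calibration is good to about 2 mm. The wrist camera is an equidistant fisheye: a pixel r from the principal point sees the ray r / f radians off the axis. A picture is of the moment at which its call begins. There is no depth.
- bot.finish_job(): hands the job in; it is judged then, once.
The state is a dict: "time": time; "q": joint angles; "joint_vel": joint speeds; "joint_torque": joint torques, N m; "tool_pos": TCP position; "tcp_rot": TCP orientation; "wrist_force": force on the tool from outside, world axes, zero at the start; "torque": the same for the moment, N m; "width": opening from 0.0 (shut) to 1.0 (fully open); "grip_force": force on a finger pad.
Only numpy, scipy, OpenCV 4.12 (cv2) and the standard library are available. Lean on these libraries where they do the work, as an engineer would, in place of code of your own. Each camera call takes 0.05 s, during which the arm holds its last target. There are 200 camera calls.

### The job

Set equal slots between the dividers in the tilt-out bin's bay with the wooden spacer gauge: starting at the fixed end plate and taking the dividers in order, drop the gauge over each divider with its block towards the end plate and draw the divider along until the block is felt snug against the plate before it; hold it lightly pressed there for half a second, never pressing hard and without shoving that plate out of its place. Move the dividers only with the gauge, then gently stand the gauge upright in the middle of its cork mat, and leave the other things alone.

Things in the scene. Friction and masses are not known exactly. Their poses are not given: they have to be found in the camera images.
- bay: white open bay of the tilt-out bin, fixed: floor 170 mm along x, 280 mm along y, 12 mm thick, low walls up to 35 mm high; origin on the work surface, 10 mm towards +y from the floor's middle. The row of plates stands along its y axis, all centred on its x = 0
- endplate: fixed white end plate at the bay's -y end, where the row starts: 100 mm wide along x, 8 mm thick along y, 58 mm tall, upright; origin at the centre of its underside, 12 mm above the work surface, axes as the bay's. Its inner (+y) face is 4 mm from its origin, 125 mm to -y of the bay's origin
- div1: aluminium divider plate, the first from the end plate: 100 mm wide along x, 8 mm thick along y, 58 mm tall; origin at the centre of its underside, 12 mm above the work surface, axes as the bay's. Slides only along the bay's y, stiffly: it takes about 5 N to move and stays where it is left
- div2: aluminium divider plate, the second from the end plate: 100 mm wide along x, 8 mm thick along y, 58 mm tall; origin at the centre of its underside, 12 mm above the work surface, axes as the bay's. Slides only along the bay's y, stiffly: it takes about 5 N to move and stays where it is left
- div3: aluminium divider plate, the third and last from the end plate: 100 mm wide along x, 8 mm thick along y, 58 mm tall; origin at the centre of its underside, 12 mm above the work surface, axes as the bay's. Slides only along the bay's y, stiffly: it takes about 5 N to move and stays where it is left
- gauge: dark wood spacer gauge, 92 mm tall, 36 mm wide along x, about 0.11 kg, loose, upright on its mat, its y within 1 rad of the bay's. Origin at the centre of its underside. Along y: solid block from -22 to 0 mm, open slot 0 to +14, thin lip +14 to +22 (its lowest 12 mm slope away to +16.5 as a lead-in), all from the underside up to a bridge at 36 to 50 mm height that closes the slot
- gauge_grip (a point): middle of the gauge's grip tab, 71 mm straight above its origin; the tab is 22 mm thick along y, 36 mm wide along x, from 50 to 92 mm height
- gauge_slot (a point): middle of the slot's open mouth at the gauge's underside, 7 mm to +y of its origin. With a divider in the slot and the lip drawing it to -y, the block keeps 28 mm between the plates (22 mm block and 6 mm play in the slot), the right gap: origins of neighbouring plates then lie 36 mm apart
- pad: fixed cork mat 100 x 100 x 4 mm, the gauge's place; origin at the centre of its underside
- scoop: empty orange plastic scoop, about 130 x 62 x 36 mm, bystander; origin below its middle
- binlid: compact round stainless bin lid with a knob, 110 mm across, 36 mm tall, bystander; origin at the centre of its underside
- coaster_a: lower of two stacked round ceramic coasters, 92 mm across, 9 mm thick, bystander; origin at the centre of its underside
- coaster_b: upper of the two coasters, same size, bystander

How it is judged:
By the outcome, as a careful person would: the job done as asked, in the order asked, and still so for the second after the job is handed in, with the robot touching nothing.
It also fails if it takes over 72 s, if anything falls off the work surface, if the arm or the gripper's body presses on something with over 40 N, if the wrist force passes 120 N, or if a joint passes its speed limit or range.

## Working session

There is one attempt and no reset: what is moved stays moved. The work goes in short steps, Python scripts to look and compute and a tool call to move; the robot and the scene stay as the last step left them, time stands still between calls to the robot, and variables do not carry over. Pictures are saved under pics/ and viewed, at most 10 in all, crops included, and the job is handed in when it is done.

Besides the shell and the picture viewer there is one more tool, called after "Request:" as name(argument=value, ...), one argument or row to a line, values as JSON. play_rows: Moves the arm, as the interface text tells. Its arguments: {"type":"object","properties":{"steps":{"type":"array"},"jaw":{"type":"number"},"grip_force":{"type":"number"}},"required":["steps"]}

```bash
mkdir -p pics; ls
python3 - <<'E'
from workcell import bot
import cv2,pickle
d={}
for n in ["scene","top"]:
    c=bot.read_camera(n); d[n]=c; cv2.imwrite(f"pics/{n}0.png",c["pixels"])
    print(n,c["mtx"].round(1).tolist(),(-c["R"].T@c["t"]).round(3))
pickle.dump(d,open("d0.pkl","wb"))
s=bot.read_state(); print(s)
E
```

```text
pics
scene [[506.3, 0.0, 328.3], [0.0, 506.3, 188.5], [0.0, 0.0, 1.0]] [ 1.085 -0.71   0.691]
top [[398.6, 0.0, 312.3], [0.0, 398.6, 194.1], [0.0, 0.0, 1.0]] [0.462 0.041 1.142]
{'time': 0.1, 'q': array([ 1.19007877e+00,  2.64710418e-01,  1.60524538e+00, -5.05157025e-06,
        1.27374720e+00, -3.68983365e-02]), 'joint_vel': array([ 2.33284236e-03,  1.41724360e-03, -2.95113455e-03,  1.84389543e-03,
       -1.38782451e-03, -1.17510735e-05]), 'joint_torque': array([ 3.34807837e-04, -5.16704893e+01, -3.68588018e+01,  1.55521953e-06,
        6.29248112e-03,  1.43148947e-05]), 'tool_pos': array([0.22729516, 0.63489571, 0.24706026]), 'tcp_rot': array([-0.53733718, -3.09485765,  0.00324403]), 'wrist_force': array([-0.28688177, -0.01824669, -1.0466792 ]), 'torque': array([-0.03047527,  0.01000823, -0.0063545 ]), 'grip_force': 0.0, 'width': 1.0007305624406002}
```

View pics/top0.png

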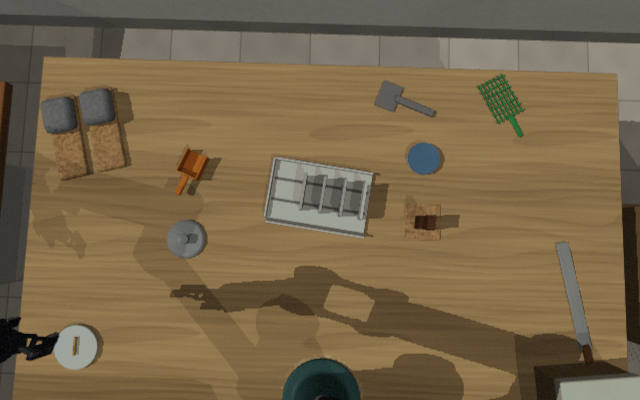

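View pics/scene0.png

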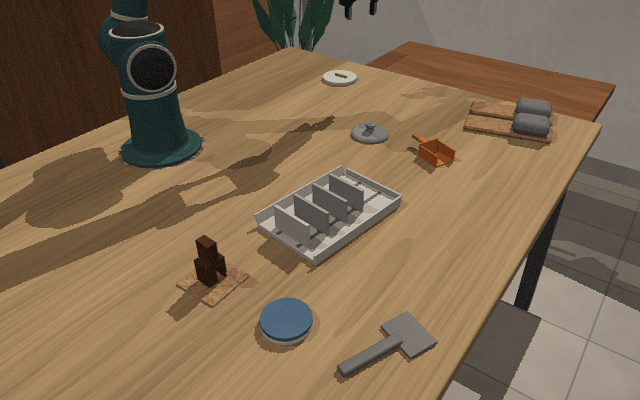

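```bash
cat > h.py <<'E'
import numpy as np, cv2, pickle
def cast(c,uv,z):
    uv=np.atleast_2d(np.asarray(uv,float)); K=c["mtx"]
    d=np.c_[(uv-[K[0,2],K[1,2]])/[K[0,0],K[1,1]],np.ones(len(uv))]@c["R"]
    o=-c["R"].T@c["t"]; return o+d*((z-o[2])/d[:,2])[:,None]
E
python3 - <<'E'
from h import *
d=pickle.load(open("d0.pkl","rb"));c=d["top"];im=c["pixels"]
hsv=cv2.cvtColor(im,cv2.COLOR_BGR2HSV)
m=((hsv[...,1]<45)&(hsv[...,2]>60)).astype(np.uint8)*255
r=np.zeros_like(m);r[140:250,250:390]=255;m&=r
m=cv2.morphologyEx(m,cv2.MORPH_CLOSE,np.ones((5,5)))
cs,_=cv2.findContours(m,0,1);k=max(cs,key=cv2.contourArea)
R=cv2.minAreaRect(k);print(R)
b=cast(c,cv2.boxPoints(R),0.035);print(b.round(4),np.linalg.norm(b-np.roll(b,1,0),axis=1))
# dark gauge
g=((im.max(2)<70)).astype(np.uint8)*255;r[:]=0;r[195:245,400:440]=255;g&=r
cs,_=cv2.findContours(g,0,1);k=max(cs,key=cv2.contourArea);print(cv2.minAreaRect(k))
a=cv2.resize(im[148:248,260:460],None,fx=4,fy=4,interpolation=cv2.INTER_CUBIC)
s=d["scene"]["pixels"];e=cv2.resize(s[225:310,170:260],None,fx=2.2,fy=2.2)
f=np.zeros((190,800,3),np.uint8);f[:e.shape[0],:e.shape[1]]=e
e=cv2.resize(s[160:270,245:410],None,fx=1.7,fy=1.7);f[:187,250:250+e.shape[1]]=e
cv2.imwrite("pics/z0.png",np.vstack([a,f]))
E
```

```text
((318.0086669921875, 196.80374145507812), (101.7306137084961, 66.54265594482422), 9.246112823486328)
[[ 0.4791  0.1772  0.035 ]
 [ 0.664   0.1547  0.035 ]
 [ 0.6262 -0.1282  0.035 ]
 [ 0.4424 -0.1017  0.035 ]] [0.2813082  0.18629301 0.28540455 0.18570758]
((424.9573059082031, 221.88414001464844), (20.87156105041504, 13.914374351501465), 6.340191841125488)
```

View pics/z0.png

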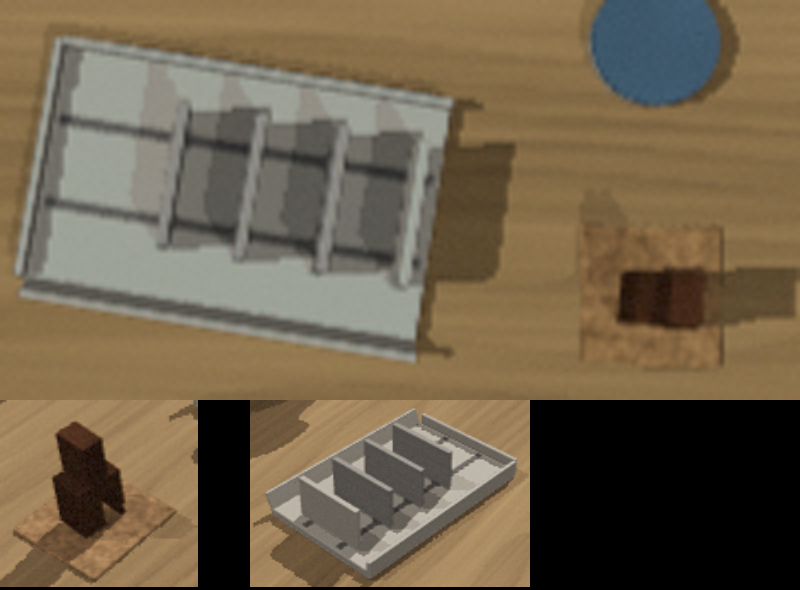

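```bash
cat >> h.py <<'E'
from scipy.spatial.transform import Rotation as Ro
def rel(s,p,yaw):  # world target TCP pos and yaw(deg) of tool y axis from world y -> tool shift, turn
    R=Ro.from_rotvec(s["tcp_rot"]).as_matrix(); v=R.T@(np.array(p)-s["tool_pos"])
    y0=np.degrees(np.arctan2(-R[0,1],R[1,1])); return v.round(4), round(float(np.radians(y0-yaw)),4), round(float(y0),2)
E
python3 - <<'E'
from h import *
from workcell import bot
d=pickle.load(open("d0.pkl","rb"));c=d["top"]
P=lambda l,z:cast(c,np.array(l)/4+[260,148]-.4,z)[:,:2]
for n,l in dict(end=[(418,135),(405,282)],d1=[(342,125),(322,268)],d2=[(263,113),(240,255)],d3=[(185,105),(163,243)]).items():
    p=P(l,.07);print(n,p.mean(0).round(4),np.linalg.norm(p[0]-p[1]).round(3),np.degrees(np.arctan2(p[0,1]-p[1,1],p[0,0]-p[1,0])).round(1))
print("mat",P([(582,228),(722,228),(720,365),(582,365)],.004).round(4).tolist())
print("tab top",P([(665,272),(706,272),(704,327),(663,327)],.092).round(4).tolist())
print("left low",P([(620,270),(618,320)],.05).round(4).tolist())
b=np.array([[.4791,.1772],[.664,.1547],[.6262,-.1282],[.4424,-.1017]]);print(b.mean(0))
s=bot.read_state()
print(rel(s,[.45,.2,.25],-5),rel(s,[.39,-.27,.25],-3))
E
```

```text
end [ 0.5453 -0.0942] 0.1 -3.9
d1 [ 0.5518 -0.0404] 0.098 -6.6
d2 [0.5586 0.0141] 0.097 -7.6
d3 [0.5638 0.0665] 0.095 -7.2
mat [[0.5399, -0.2246], [0.5429, -0.3247], [0.4455, -0.3235], [0.4425, -0.2256]]
tab top [[0.5066, -0.259], [0.5074, -0.286], [0.4713, -0.2848], [0.4704, -0.2579]]
left low [[0.5088, -0.2402], [0.4746, -0.2391]]
[0.552925 0.0255  ]
(array([-0.3563, -0.3344, -0.0023]), -0.2566, -19.7) (array([-0.4582, -0.7971, -0.0013]), -0.2915, -19.7)
```

Request:
play_rows(
  steps=[-0.384,-0.324,0,-0.318,-0.384,-0.324,0,-0.318,-0.384,-0.324,0,-0.318,-0.384,-0.324,0,-0.318,-0.384,-0.324,0,-0.318,-0.384,-0.324,0,-0.318,-0.384,-0.324,0,-0.318,-0.553,-0.765,0.047,-0.318,-0.553,-0.765,0.047,-0.318,-0.553,-0.765,0.047,-0.318],
  jaw=0,
  grip_force=40,
)

```text
time: 1.35
tool_pos: [0.462, 0.069, 0.2313]
tcp_rot: [-0.04, -3.141, 0.0]
wrist_force: [1.0, -0.6, -0.2]
width: 0.997
grip_force: 0.0
```

Run:
```python
from h import *
from workcell import bot
s=bot.read_state();print(s["time"],s["tool_pos"],rel(s,[.489,-.272,.19],-1.5))
```

```text
1.35 [0.46203594 0.06903148 0.2312604 ] (array([-0.0357, -0.3402,  0.0413]), 0.0006, -1.46)
```

Request:
play_rows(
  steps=[-0.035,-0.34,0.041,0,-0.035,-0.34,0.041,0,-0.035,-0.34,0.041,0,-0.035,-0.34,0.041,0,-0.035,-0.34,0.041,0,-0.035,-0.34,0.041,0,-0.035,-0.34,0.041,0,-0.035,-0.34,0.041,0],
)

```text
time: 2.35
tool_pos: [0.4882, -0.2691, 0.1902]
tcp_rot: [-0.041, -3.14, -0.002]
wrist_force: [-0.6, 0.5, -0.1]
width: 0.997
grip_force: 0.0
```

Run:
```python
from h import *
from workcell import bot
s=bot.read_state();print(s["tool_pos"],rel(s,[.489,-.272,.19],-1.5))
c=bot.read_camera("wrist");pickle.dump(c,open("w1.pkl","wb"))
print(c["mtx"],c["R"].round(3),-c["R"].T@c["t"])
im=c["pixels"];cv2.imwrite("pics/w1.png",im)
```

```text
[ 0.48823045 -0.26909774  0.19024206] (array([-0.0008, -0.0029,  0.0002]), 0.0001, -1.5)
[[309.70691629   0.         319.08848033]
 [  0.         309.70691629 201.81456809]
 [  0.           0.           1.        ]] [[ 0.027  1.     0.002]
 [ 0.965 -0.026  0.262]
 [ 0.262 -0.005 -0.965]] [ 0.4219365  -0.26832152  0.31653585]
```

View pics/w1.png

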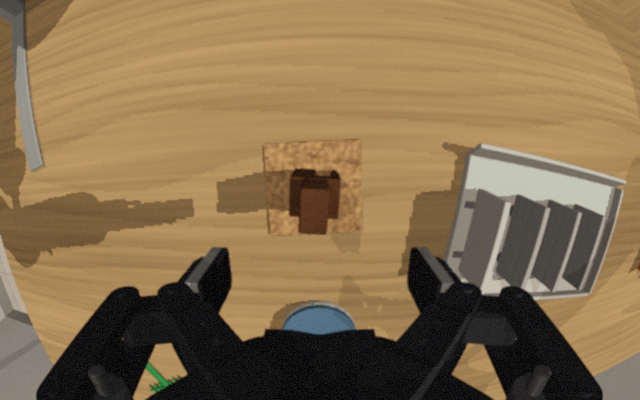

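```bash
cat >> h.py <<'E'
def castw(c,uv,z):
    uv=np.atleast_2d(np.asarray(uv,float)); K=c["mtx"]
    q=(uv-[K[0,2],K[1,2]])/K[0,0]; r=np.linalg.norm(q,axis=1)+1e-9
    d=np.c_[q/r[:,None]*np.sin(r)[:,None],np.cos(r)]@c["R"]
    o=-c["R"].T@c["t"]; return o+d*((z-o[2])/d[:,2])[:,None]
E
python3 - <<'E'
from h import *
c=pickle.load(open("w1.pkl","rb"));im=c["pixels"]
a=cv2.resize(im[135:240,255:370],None,fx=5,fy=5,interpolation=cv2.INTER_CUBIC)
cv2.imwrite("pics/w1z.png",a)
E
```

```text
(no output)
```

View pics/w1z.png

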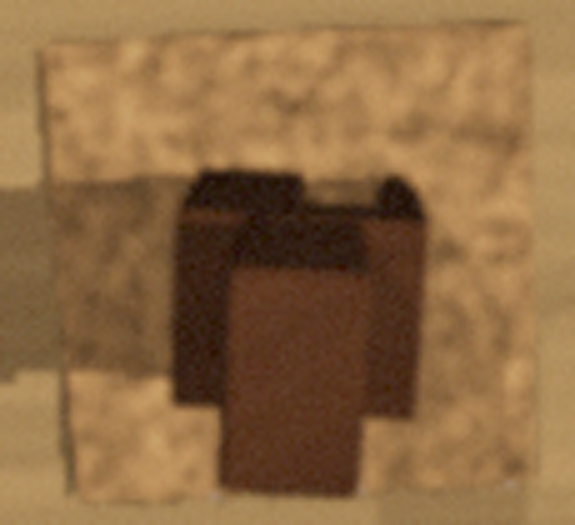

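Run:
```python
from h import *
from workcell import bot
c=pickle.load(open("w1.pkl","rb"))
P=lambda l,z:castw(c,np.array(l)/5+[255,135]-.4,z)[:,:2]
yw=lambda a,b:np.degrees(np.arctan2(-(b-a)[0],(b-a)[1])).round(2)
t=P([(232,266),(370,270),(357,495),(219,490)],.096);print(t.round(4).tolist(),t.mean(0))
# sides a->d along +x: yaw
for i,j in((0,3),(1,2)):v=t[j]-t[i];print(np.degrees(np.arctan2(v[1],v[0])))
print(yw(t[0],t[1]),yw(t[3],t[2]))
m=P([(42,42),(530,22),(535,490),(72,500)],.004);print(m.round(4).tolist(),m.mean(0),yw(m[0],m[1]),yw(m[3],m[2]))
b=P([(185,212),(425,215),(415,418),(172,402)],.054);print(b.round(4).tolist(),b.mean(0),yw(b[0],b[1]))
# plates tops from full image
```

```text
[[0.4709, -0.2824], [0.472, -0.2623], [0.5071, -0.2649], [0.5057, -0.2859]] [ 0.48894289 -0.27389946]
-5.710915050084244
-4.258831589086429
-3.27 -3.69
[[0.4434, -0.3254], [0.4422, -0.2264], [0.5427, -0.2248], [0.5424, -0.3256]] [ 0.49269362 -0.27552709] 0.66 -0.18
[[0.4704, -0.2929], [0.4721, -0.2515], [0.5089, -0.2536], [0.5047, -0.2969]] [ 0.48903141 -0.27372007] -2.3
```

Request:
play_rows(
  steps=[-0.001,-0.0047,0.05,0.04,-0.001,-0.0047,0.09,0.04,-0.001,-0.0047,0.112,0.04,-0.001,-0.0047,0.112,0.04],
)

```text
time: 2.9
tool_pos: [0.488, -0.272, 0.0768]
tcp_rot: [-0.1, -3.136, -0.004]
wrist_force: [-0.2, 0.5, 0.3]
width: 0.998
grip_force: 0.0
```

Request:
play_rows(
  steps=[0,0,0,0,0,0,0,0,0,0,0,0,0,0,0,0,0,0,0,0,0,0,0,0],
  jaw=255,
  grip_force=60,
)

```text
time: 3.65
tool_pos: [0.4901, -0.2748, 0.0797]
tcp_rot: [0.104, 3.139, -0.001]
wrist_force: [-1.3, 1.1, 5.0]
width: 0.247
grip_force: 63.4
```

Request:
play_rows(
  steps=[0,0,-0.05,0,0,0,-0.11,0,-0.01,0.06,-0.115,0.02,-0.03,0.12,-0.115,0.059,-0.046,0.18,-0.115,0.059,-0.046,0.231,-0.115,0.059,-0.046,0.231,-0.115,0.059,-0.046,0.231,-0.115,0.059],
)

```text
time: 4.65
tool_pos: [0.5502, -0.0471, 0.1931]
tcp_rot: [-0.194, -3.135, 0.001]
wrist_force: [0.1, 0.3, -0.8]
width: 0.246
grip_force: 62.7
```

Run:
```python
from h import *
from workcell import bot
s=bot.read_state();print(s["tool_pos"],s["width"],s["wrist_force"],rel(s,[.551,-.0473,.195],-7.2))
c=bot.read_camera("wrist");pickle.dump((c,s),open("w2.pkl","wb"))
im=c["pixels"]
cv2.imwrite("pics/w2.png",cv2.resize(im[60:320,180:500],None,fx=2.3,fy=2.3,interpolation=cv2.INTER_CUBIC))
```

```text
[ 0.55016219 -0.04714601  0.19312394] 0.24571564536069276 [ 0.10091044  0.27451883 -0.79195497] (array([-0.0008, -0.0001, -0.0019]), 0.0018, -7.1)
```

View pics/w2.png

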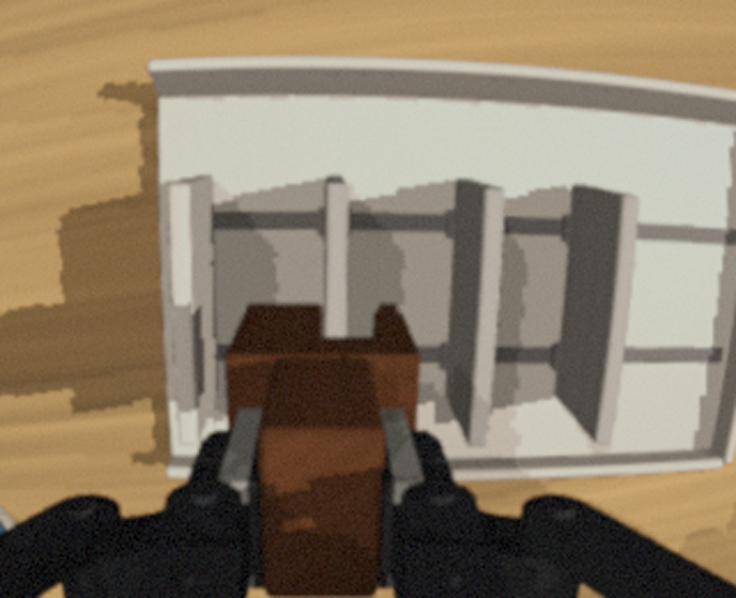

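Run:
```python
from h import *
c,s=pickle.load(open("w2.pkl","rb"))
P=lambda l,z:castw(c,np.array(l)/2.3+[180,60]-.3,z)[:,:2]
R=Ro.from_rotvec(s["tcp_rot"]).as_matrix();ty=R[:2,1];tx=R[:2,0];o=s["tool_pos"][:2]
f=lambda n,l,z:print(n,[(round(float((p-o)@tx*1e3),1),round(float((p-o)@ty*1e3),1)) for p in P(l,z)])
f("slot",[(322,338),(376,338)],.117); f("under",[(246,306),(322,306),(376,306),(397,306)],.117)
f("bridge",[(229,352),(416,352)],.117+.05)
f("end",[(172,185),(190,185),(175,300),(192,300)],.07)
f("d1",[(326,185),(347,185),(323,333),(347,333)],.07)
f("d2",[(484,190),(502,190),(470,440),(487,440)],.07)
f("d3",[(620,195),(637,195),(598,440),(612,440)],.07)
```

```text
slot [(7.8, -0.3), (7.8, 15.7)]
under [(17.5, -22.6), (17.5, -0.3), (17.5, 15.5), (17.5, 21.7)]
bridge [(18.9, -21.4), (18.9, 20.8)]
end [(50.4, -53.2), (50.2, -46.7), (8.6, -53.8), (8.6, -47.4)]
d1 [(49.7, 1.2), (49.7, 8.5), (-3.9, 0.1), (-3.9, 8.9)]
d2 [(48.7, 57.3), (48.9, 64.0), (-47.2, 57.3), (-47.3, 64.2)]
d3 [(49.0, 110.3), (49.4, 117.4), (-49.0, 111.5), (-49.3, 117.8)]
```

Request:
play_rows(
  steps=[0.0005,-0.0023,0,0,0.0005,-0.0023,0.02,0,0.0005,-0.0023,0.045,0,0.0005,-0.0023,0.06,0,0.0005,-0.0023,0.07,0,0.0005,-0.0023,0.079,0,0.0005,-0.0023,0.079,0],
)

```text
time: 5.58
tool_pos: [0.5495, -0.0493, 0.1142]
tcp_rot: [-0.196, -3.135, -0.0]
wrist_force: [-0.2, 0.3, -0.1]
width: 0.253
grip_force: 62.7
```

Request:
play_rows(
  steps=[0,-0.002,0,0,0,-0.004,0,0,0,-0.007,0,0,0,-0.01,0,0,0,-0.013,0,0,0,-0.015,0,0,0,-0.017,0,0,0,-0.018,0,0,0,-0.0185,0,0],
)

```text
time: 6.7
tool_pos: [0.5481, -0.0669, 0.1154]
tcp_rot: [0.197, 3.134, 0.002]
wrist_force: [0.6, 4.4, 0.9]
width: 0.248
grip_force: 62.8
```

Request:
play_rows(
  steps=[0,-0.0005,0,0,0,-0.001,0,0,0,-0.0015,0,0,0,-0.0015,0,0],
)

```text
time: 7.2
tool_pos: [0.5479, -0.0685, 0.1154]
tcp_rot: [0.196, 3.134, 0.002]
wrist_force: [0.1, 5.2, 2.2]
width: 0.25
grip_force: 62.9
```

Request:
play_rows(
  steps=[0,-0.0005,0,0,0,-0.001,0,0,0,-0.001,0,0],
)

```text
time: 7.58
tool_pos: [0.5477, -0.0697, 0.1154]
tcp_rot: [0.196, 3.134, 0.001]
wrist_force: [1.0, 4.0, 2.0]
width: 0.25
grip_force: 63.0
```

Request:
play_rows(
  steps=[0,-0.0005,0,0,0,-0.001,0,0,0,-0.001,0,0],
)

```text
time: 7.95
tool_pos: [0.5476, -0.0708, 0.1153]
tcp_rot: [0.196, 3.134, 0.001]
wrist_force: [0.4, 5.4, 1.8]
width: 0.248
grip_force: 63.0
```

Request:
play_rows(
  steps=[0,-0.0005,0,0,0,-0.0005,0,0],
)

```text
time: 8.2
tool_pos: [0.5475, -0.0714, 0.1152]
tcp_rot: [0.196, 3.134, 0.001]
wrist_force: [1.2, 5.2, 1.3]
width: 0.248
grip_force: 63.0
```

Request:
play_rows(
  steps=[0,-0.0005,0,0,0,-0.0005,0,0],
)

```text
time: 8.45
tool_pos: [0.5474, -0.0719, 0.1151]
tcp_rot: [0.196, 3.134, 0.0]
wrist_force: [1.3, 4.7, 2.6]
width: 0.251
grip_force: 63.0
```

Request:
play_rows(
  steps=[0,-0.0005,0,0,0,-0.0005,0,0],
)

```text
time: 8.7
tool_pos: [0.5473, -0.0722, 0.115]
tcp_rot: [0.196, 3.135, 0.001]
wrist_force: [1.3, 5.7, 2.0]
width: 0.246
grip_force: 62.9
```

Request:
play_rows(
  steps=[0,-0.0005,0,0,0,-0.0005,0,0],
)

```text
time: 8.95
tool_pos: [0.5473, -0.0723, 0.115]
tcp_rot: [0.197, 3.134, 0.002]
wrist_force: [1.2, 7.0, 3.4]
width: 0.249
grip_force: 62.9
```

Request:
play_rows(
  steps=[0,-0.0003,0,0,0,-0.0003,0,0,0,-0.0003,0,0,0,-0.0003,0,0,0,-0.0003,0,0,0,-0.0003,0,0],
)

```text
time: 9.7
tool_pos: [0.5473, -0.0723, 0.115]
tcp_rot: [0.197, 3.134, 0.003]
wrist_force: [1.8, 7.0, 1.5]
width: 0.249
grip_force: 63.0
```

Request:
play_rows(
  steps=[0,-0.0003,0,0,0,-0.0003,0,0,0,-0.0003,0,0,0,-0.0003,0,0,0,-0.0003,0,0,0,-0.0003,0,0],
)

```text
time: 10.45
tool_pos: [0.5473, -0.0724, 0.1151]
tcp_rot: [0.197, 3.134, 0.004]
wrist_force: [2.4, 8.4, 2.0]
width: 0.247
grip_force: 63.0
```

Request:
play_rows(
  steps=[0,0.0025,0,0,0,0.0043,0,0,0,0.0043,-0.01,0,0,0.0043,-0.04,0,0,0.0043,-0.06,0,0,0.04,-0.06,0,0,0.075,-0.06,0,0,0.0806,-0.06,0,0,0.0806,-0.06,0,0,0.0806,-0.06,0],
)

```text
time: 11.7
tool_pos: [0.5567, 0.0054, 0.1748]
tcp_rot: [-0.197, -3.135, 0.001]
wrist_force: [0.2, 0.5, -0.3]
width: 0.248
grip_force: 62.5
```

Run:
```python
from h import *
from workcell import bot
s=bot.read_state();print(s["tool_pos"],s["width"],s["wrist_force"],rel(s,[.551,-.0473,.195],-7.2))
c=bot.read_camera("wrist");pickle.dump((c,s),open("w3.pkl","wb"))
im=c["pixels"]
cv2.imwrite("pics/w3.png",cv2.resize(im[60:320,180:500],None,fx=2.3,fy=2.3,interpolation=cv2.INTER_CUBIC))
```

```text
[0.55666616 0.00538144 0.17475054] 0.24757343210775717 [ 0.21734192  0.54505737 -0.29610507] (array([-0.001 , -0.053 , -0.0202]), 0.0003, -7.18)
```

View pics/w3.png

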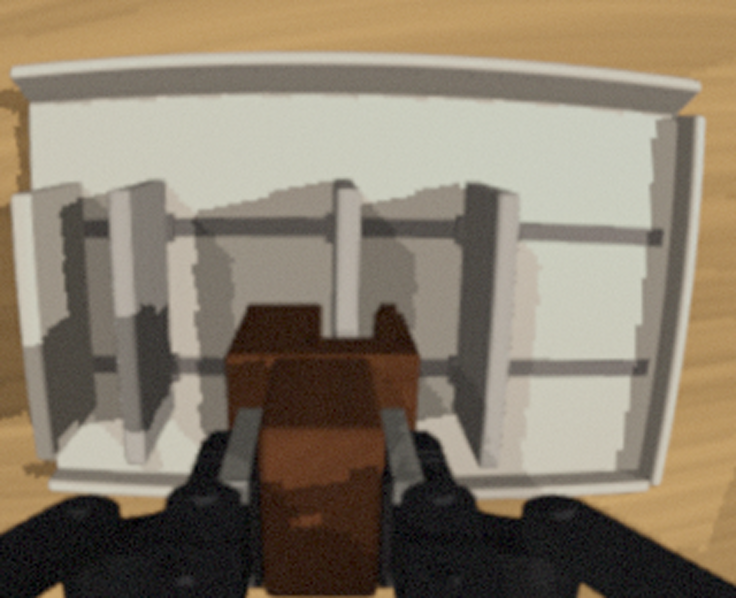

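Run:
```python
from h import *
c,s=pickle.load(open("w3.pkl","rb"))
P=lambda l,z:castw(c,np.array(l)/2.3+[180,60]-.3,z)[:,:2]
R=Ro.from_rotvec(s["tcp_rot"]).as_matrix();ty=R[:2,1];tx=R[:2,0];o=s["tool_pos"][:2]
f=lambda n,l,z:print(n,[(round(float((p-o)@tx*1e3),1),round(float((p-o)@ty*1e3),1)) for p in P(l,z)])
u=.1748-.0757
f("under",[(246,306),(321,306),(376,306),(397,306)],u)
f("end",[(14,195),(31,195),(37,455),(54,455)],.07)
f("d1",[(110,192),(130,192),(126,460),(144,460)],.07)
f("d2",[(336,190),(360,190),(335,333),(358,333)],.07)
f("d3",[(497,195),(517,195),(480,463),(495,463)],.07)
```

```text
under [(17.6, -22.6), (17.5, -0.6), (17.5, 15.4), (17.6, 21.6)]
end [(50.4, -106.3), (50.1, -99.7), (-47.0, -108.3), (-46.7, -101.1)]
d1 [(49.8, -70.8), (49.6, -63.8), (-47.5, -72.5), (-47.3, -65.5)]
d2 [(49.2, 4.3), (49.2, 12.0), (1.2, 4.1), (1.2, 11.9)]
d3 [(48.4, 57.5), (48.6, 64.4), (-48.3, 57.5), (-48.5, 63.3)]
```

Request:
play_rows(
  steps=[0,0.001,0.015,0,0,0.001,0.03,0,0,0.001,0.045,0,0,0.001,0.06,0,0,0.001,0.06,0],
)

```text
time: 12.38
tool_pos: [0.5553, 0.0074, 0.1124]
tcp_rot: [-0.196, -3.131, 0.0]
wrist_force: [0.4, -0.5, -1.2]
width: 0.25
grip_force: 62.6
```

Request:
play_rows(
  steps=[0,-0.002,0,0,0,-0.005,0,0,0,-0.01,0,0,0,-0.015,0,0,0,-0.02,0,0,0,-0.025,0,0,0,-0.03,0,0,0,-0.035,0,0,0,-0.039,0,0,0,-0.041,0,0],
)

```text
time: 13.62
tool_pos: [0.5522, -0.0325, 0.1154]
tcp_rot: [0.197, 3.134, 0.003]
wrist_force: [0.1, 5.1, -1.1]
width: 0.251
grip_force: 62.5
```

Snug is expected near y = -0.0366; feel the last few mm.

Request:
play_rows(
  steps=[0,-0.0007,0,0,0,-0.0014,0,0,0,-0.002,0,0,0,-0.002,0,0],
)

```text
time: 14.12
tool_pos: [0.552, -0.0348, 0.1154]
tcp_rot: [0.196, 3.134, 0.002]
wrist_force: [0.1, 4.6, -0.7]
width: 0.244
grip_force: 62.7
```

Request:
play_rows(
  steps=[0,-0.0005,0,0,0,-0.0008,0,0,0,-0.0008,0,0],
)

```text
time: 14.5
tool_pos: [0.5519, -0.0356, 0.1154]
tcp_rot: [0.196, 3.134, 0.002]
wrist_force: [0.1, 5.1, -0.4]
width: 0.248
grip_force: 62.8
```

Request:
play_rows(
  steps=[0,-0.0005,0,0,0,-0.0005,0,0],
)

```text
time: 14.75
tool_pos: [0.5518, -0.0362, 0.1154]
tcp_rot: [0.196, 3.134, 0.001]
wrist_force: [0.4, 4.3, 0.6]
width: 0.245
grip_force: 62.9
```

Request:
play_rows(
  steps=[0,-0.0005,0,0,0,-0.0005,0,0],
)

```text
time: 15.0
tool_pos: [0.5518, -0.0365, 0.1154]
tcp_rot: [0.197, 3.134, 0.002]
wrist_force: [0.5, 5.5, 1.0]
width: 0.25
grip_force: 62.8
```

Request:
play_rows(
  steps=[0,-0.0003,0,0,0,-0.0003,0,0],
)

```text
time: 15.25
tool_pos: [0.5517, -0.0365, 0.1154]
tcp_rot: [0.197, 3.134, 0.003]
wrist_force: [0.2, 6.9, 2.0]
width: 0.25
grip_force: 62.8
```

Contact. A touch more, then hold.

Request:
play_rows(
  steps=[0,-0.0003,0,0,0,-0.0003,0,0,0,-0.0003,0,0,0,-0.0003,0,0,0,-0.0003,0,0,0,-0.0003,0,0,0,-0.0003,0,0],
)

```text
time: 16.12
tool_pos: [0.5518, -0.0366, 0.1154]
tcp_rot: [0.197, 3.134, 0.003]
wrist_force: [-0.1, 7.6, 1.7]
width: 0.25
grip_force: 62.8
```

Request:
play_rows(
  steps=[0,0.0025,0,0,0,0.0045,0,0,0,0.0045,-0.01,0,0,0.0045,-0.04,0,0,0.0045,-0.06,0,0,0.04,-0.06,0,0,0.08,-0.06,0,0,0.0975,-0.06,0,0,0.0975,-0.06,0,0,0.0975,-0.06,0],
)

```text
time: 17.38
tool_pos: [0.5633, 0.0581, 0.1747]
tcp_rot: [-0.196, -3.135, 0.001]
wrist_force: [-0.2, 0.7, -1.6]
width: 0.247
grip_force: 62.5
```

Run:
```python
from h import *
from workcell import bot
s=bot.read_state();print(s["tool_pos"],s["width"],s["wrist_force"],rel(s,[.551,-.0473,.195],-7.2))
c=bot.read_camera("wrist");pickle.dump((c,s),open("w4.pkl","wb"))
im=c["pixels"]
cv2.imwrite("pics/w4.png",cv2.resize(im[60:320,150:470],None,fx=2.3,fy=2.3,interpolation=cv2.INTER_CUBIC))
```

```text
[0.56325624 0.0581152  0.17470299] 0.24730919724047273 [-0.16273122  0.68550599 -1.57407188] (array([-0.001 , -0.1061, -0.0202]), 0.0008, -7.15)
```

View pics/w4.png

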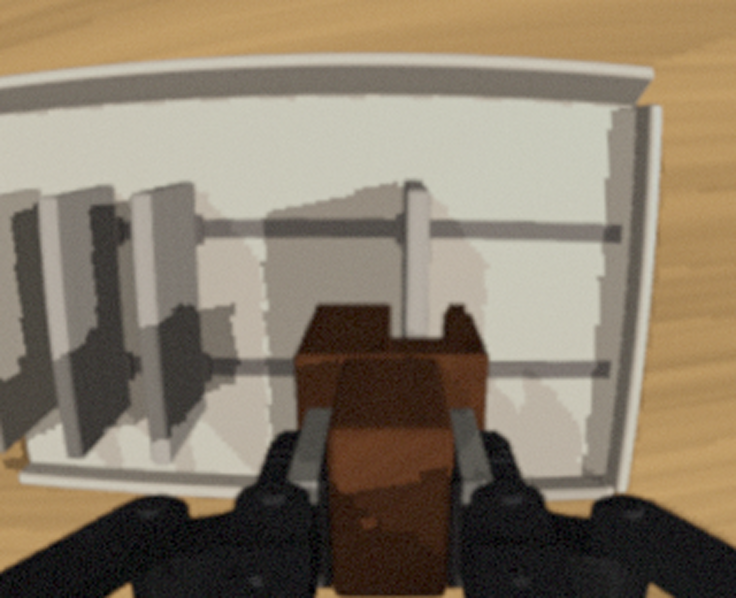

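Request:
play_rows(
  steps=[0,0.001,0.015,0,0,0.001,0.03,0,0,0.001,0.045,0,0,0.001,0.059,0,0,0.001,0.059,0],
)

```text
time: 18.05
tool_pos: [0.562, 0.0599, 0.1136]
tcp_rot: [-0.196, -3.132, 0.001]
wrist_force: [0.5, -0.1, -1.2]
width: 0.248
grip_force: 62.5
```

Request:
play_rows(
  steps=[0,-0.002,0,0,0,-0.005,0,0,0,-0.012,0,0,0,-0.019,0,0,0,-0.026,0,0,0,-0.033,0,0,0,-0.04,0,0,0,-0.047,0,0,0,-0.053,0,0,0,-0.055,0,0],
)

```text
time: 19.3
tool_pos: [0.557, 0.0062, 0.1164]
tcp_rot: [0.197, 3.134, 0.003]
wrist_force: [-0.2, 5.3, -1.5]
width: 0.253
grip_force: 62.5
```

Request:
play_rows(
  steps=[0,-0.001,0,0,0,-0.002,0,0,0,-0.003,0,0,0,-0.003,0,0],
)

```text
time: 19.8
tool_pos: [0.5566, 0.0032, 0.1163]
tcp_rot: [0.196, 3.135, 0.002]
wrist_force: [-0.1, 5.7, -0.7]
width: 0.248
grip_force: 62.7
```

Request:
play_rows(
  steps=[0,-0.001,0,0,0,-0.002,0,0,0,-0.0025,0,0,0,-0.0025,0,0],
)

```text
time: 20.3
tool_pos: [0.5563, 0.0006, 0.1163]
tcp_rot: [0.196, 3.135, 0.002]
wrist_force: [0.0, 4.9, 0.7]
width: 0.249
grip_force: 62.7
```

Request:
play_rows(
  steps=[0,-0.0005,0,0,0,-0.0008,0,0,0,-0.0008,0,0],
)

```text
time: 20.68
tool_pos: [0.5562, -0.0002, 0.1164]
tcp_rot: [0.196, 3.135, 0.002]
wrist_force: [-0.7, 5.5, 0.5]
width: 0.248
grip_force: 62.7
```

Request:
play_rows(
  steps=[0,-0.0005,0,0,0,-0.0005,0,0],
)

```text
time: 20.92
tool_pos: [0.5561, -0.0006, 0.1163]
tcp_rot: [0.196, 3.135, 0.002]
wrist_force: [0.4, 5.3, -0.1]
width: 0.248
grip_force: 62.7
```

Request:
play_rows(
  steps=[0,-0.0003,0,0,0,-0.0003,0,0],
)

```text
time: 21.18
tool_pos: [0.5561, -0.0007, 0.1163]
tcp_rot: [0.197, 3.135, 0.003]
wrist_force: [-0.3, 5.9, 0.2]
width: 0.248
grip_force: 62.7
```

Request:
play_rows(
  steps=[0,-0.0004,0,0,0,-0.0004,0,0],
)

```text
time: 21.42
tool_pos: [0.5561, -0.0008, 0.1164]
tcp_rot: [0.197, 3.135, 0.003]
wrist_force: [0.1, 7.4, 0.8]
width: 0.248
grip_force: 62.6
```

Request:
play_rows(
  steps=[0,-0.0002,0,0,0,-0.0002,0,0,0,-0.0002,0,0,0,-0.0002,0,0,0,-0.0002,0,0,0,-0.0002,0,0,0,-0.0002,0,0],
)

```text
time: 22.3
tool_pos: [0.5561, -0.0008, 0.1164]
tcp_rot: [0.197, 3.135, 0.004]
wrist_force: [0.8, 8.0, 0.1]
width: 0.248
grip_force: 62.7
```

Request:
play_rows(
  steps=[0,0.0025,0,0,0,0.0045,0,0,0,0.0045,-0.01,0,0,0.0045,-0.04,0,0,0.0045,-0.08,0,0.005,-0.05,-0.08,-0.03,0.01,-0.11,-0.08,-0.06,0.02,-0.17,-0.08,-0.12,0.0286,-0.23,-0.08,-0.12,0.0286,-0.2788,-0.08,-0.12],
)

```text
time: 23.55
tool_pos: [0.4915, -0.2779, 0.1968]
tcp_rot: [0.009, 3.141, -0.002]
wrist_force: [1.1, 0.0, -0.0]
width: 0.246
grip_force: 62.7
```

Request:
play_rows(
  steps=[0,0,0,0,0,0,0,0],
)

```text
time: 23.8
tool_pos: [0.4925, -0.2754, 0.1961]
tcp_rot: [0.009, 3.141, 0.0]
wrist_force: [0.1, 0.2, -0.5]
width: 0.248
grip_force: 62.6
```

Run:
```python
from h import *
from workcell import bot
s=bot.read_state();print(s["tool_pos"],s["time"],s["wrist_force"],rel(s,[.4927,-.2755,.09],-.3))
c=bot.read_camera("wrist");pickle.dump((c,s),open("w5.pkl","wb"))
im=c["pixels"]
cv2.imwrite("pics/w5.png",cv2.resize(im[60:320,150:470],None,fx=2.3,fy=2.3,interpolation=cv2.INTER_CUBIC))
```

```text
[ 0.49247442 -0.27542375  0.19608294] 23.8 [ 0.05993947  0.21372856 -0.51065852] (array([-2.000e-04, -1.000e-04,  1.061e-01]), -0.0006, -0.34)
```

View pics/w5.png

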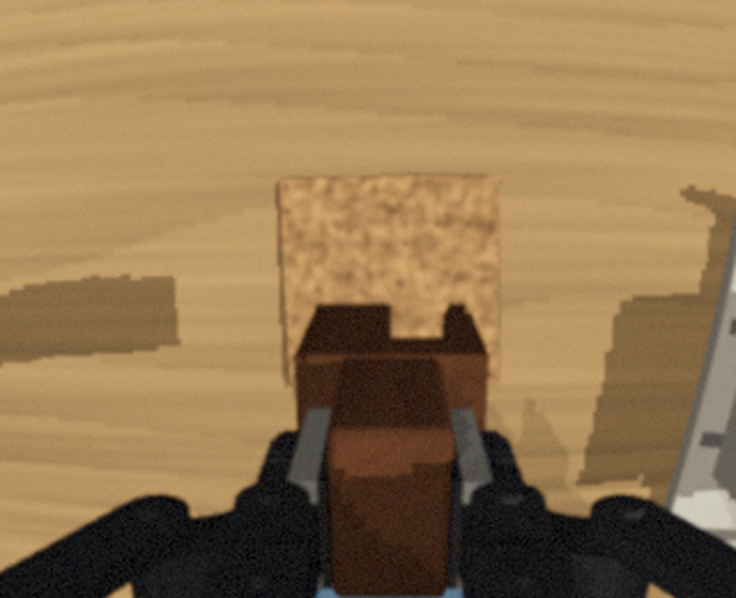

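Request:
play_rows(
  steps=[0,0,0.04,0,0,0,0.075,0,0,0,0.095,0,0,0,0.105,0,0,0,0.11,0,0,0,0.113,0,0,0,0.113,0],
)

```text
time: 24.72
tool_pos: [0.4931, -0.2755, 0.0834]
tcp_rot: [0.007, 3.141, -0.001]
wrist_force: [0.4, 0.2, -0.8]
width: 0.25
grip_force: 62.6
```

Request:
play_rows(
  steps=[0,0,0.0005,0,0,0,0.001,0,0,0,0.0015,0,0,0,0.0015,0],
)

```text
time: 25.22
tool_pos: [0.4926, -0.2753, 0.0812]
tcp_rot: [-0.008, -3.142, -0.0]
wrist_force: [-0.4, 0.1, -0.9]
width: 0.248
grip_force: 62.6
```

Request:
play_rows(
  steps=[0,0,0.0005,0,0,0,0.001,0,0,0,0.001,0],
)

```text
time: 25.6
tool_pos: [0.4926, -0.2752, 0.0801]
tcp_rot: [-0.007, -3.141, -0.0]
wrist_force: [0.5, 0.2, -0.2]
width: 0.247
grip_force: 62.6
```

Request:
play_rows(
  steps=[0,0,0.0003,0,0,0,0.0005,0,0,0,0.0005,0],
)

```text
time: 25.98
tool_pos: [0.4926, -0.2753, 0.0797]
tcp_rot: [-0.008, -3.142, 0.0]
wrist_force: [0.0, 0.0, -0.9]
width: 0.246
grip_force: 62.6
```

Request:
play_rows(
  steps=[0,0,0.0005,0,0,0,0.0005,0],
)

```text
time: 26.22
tool_pos: [0.4927, -0.2753, 0.0797]
tcp_rot: [0.008, 3.141, -0.0]
wrist_force: [-1.1, 1.2, 3.2]
width: 0.248
grip_force: 63.2
```

Request:
play_rows(
  steps=[0,0,0.0005,0,0,0,0.0005,0],
)

```text
time: 26.48
tool_pos: [0.4928, -0.2753, 0.0797]
tcp_rot: [0.007, 3.141, -0.0]
wrist_force: [-2.8, 1.3, 6.8]
width: 0.251
grip_force: 63.9
```

Request:
play_rows(
  steps=[0,0,-0.0008,0,0,0,-0.0008,0],
)

```text
time: 26.72
tool_pos: [0.4927, -0.2753, 0.0797]
tcp_rot: [0.008, 3.141, -0.0]
wrist_force: [-0.1, 1.2, 3.0]
width: 0.253
grip_force: 63.2
```

Request:
play_rows(
  steps=[0,0,0,0,0,0,0,0,0,0,0,0,0,0,0,0,0,0,0,0,0,0,0,0],
  jaw=60,
  grip_force=20,
)

```text
time: 27.48
tool_pos: [0.4926, -0.2753, 0.0795]
tcp_rot: [-0.008, -3.142, 0.0]
wrist_force: [0.5, -0.0, -0.1]
width: 0.764
grip_force: 0.0
```

Request:
play_rows(
  steps=[0,0,-0.01,0,0,0,-0.03,0,0,0,-0.06,0,0,0,-0.1,0,0,0,-0.15,0,0,0,-0.15,0,0,0,-0.15,0],
)

```text
time: 28.35
tool_pos: [0.4926, -0.2752, 0.23]
tcp_rot: [0.007, 3.141, -0.001]
wrist_force: [-0.4, -0.0, -0.8]
width: 0.768
grip_force: 0.0
```

Run:
```python
from h import *
from workcell import bot
a=bot.read_camera("wrist");b=bot.read_camera("scene")["pixels"];pickle.dump(a,open("w6.pkl","wb"))
im=np.vstack([cv2.resize(a["pixels"][120:270,230:550],(800,375)),np.hstack([cv2.resize(b[150:320,160:420],(340,222)),np.zeros((222,460,3),np.uint8)])])
cv2.imwrite("pics/w6.png",im);s=bot.read_state();print(s["time"],s["wrist_force"],s["tool_pos"])
```

```text
28.45 [0.29178112 0.66872651 0.20661712] [ 0.49170303 -0.27471181  0.22808442]
```

View pics/w6.png

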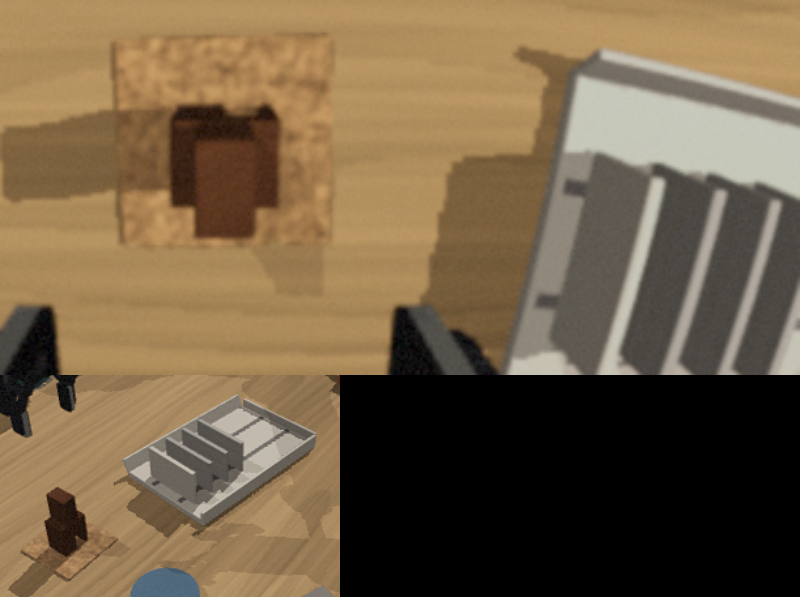

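The gauge stands upright in the middle of its mat. Around (225,150) of the crop its margins to left and right look the same. The dividers are evenly spaced, so I'm handing in.

```bash
python3 -c "
from workcell import bot
print(bot.finish_job())"
```

```text
the job is handed in; nothing more can be done
None
```

The job is handed in at about 28 s of the 72 s limit: all three dividers were drawn snug in order with the gauge and held lightly at 7–8 N (about 5 N of that is sliding friction), and the gauge is back upright in the middle of its mat.

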